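# Load the kiln hearth

### The arm

A 6-joint arm with a two-finger parallel gripper is mounted at the origin on the work surface. World frame = base frame: x ahead of the robot, y to its left, z up, the work surface at z = 0. Lengths are in m, angles in rad, forces in N, time in s.
With the tool pointing down it reaches from about 0.25 to 0.725 m from the base axis. Payload 4 kg.
Tool frame: the origin (TCP) lies midway between the tips of the shut fingers; the grasp point (between the pads) lies grip_point_offset behind it (grip_point_offset is the distance from the TCP to the grasp point, in m); z points along the fingers, y is the line along which they close (so a half turn about z gives the same grasp; the last joint's range is limited). The gripper opens to 85 mm and grips with 20 to 120 N. Pads are 22 mm wide; open, the fingers measure 114 mm over their backs; the gripper's body (76 mm by 85 mm) begins 54 mm behind the grasp point. The pads swing forward as they close: fully open they stand 13 mm farther back than shut.
Start: joints at [1.145, 0.241, 0.005, 1.335, 0, 1.571], TCP at [0.207, 0.455, 0.231] pointing down, gripper open.
Joint ranges: [-2.72, 2.72], [-1.05, 1.87], [-1.09, 1.28], [-1.99, 2.15], [-1.42, 1.44], [-3.14, 3.14]. Speed limits (rad/s): [2.79, 2.79, 3.14, 3.14, 3.14, 3.14].

### API

Orientations are given as a unit quaternion [x, y, z, w].
In Python, from workcell import * gives the robot as it stands. The module is installed in compiled form; this text tells all that it offers.
- The arm moves only by the tool arm_command, never from a script. Its arguments are lists of equal length, an entry for each row: "slide": the shift along the tool's x, y, z in cm, a list of three; "spin": the turn about the tool's z in degrees. A call has exactly 5 rows; each row is the pose to reach, as a shift and turn from the pose commanded when the call began, along the tool's axes at that moment; what a row does not reach only later rows make up. A row lasts 1/8 s, in which the tool goes at most 62.5 mm and 10.7 degrees, less where a joint would pass 70% of its speed; a pose out of reach is approached as far as the arm can. A call with a gripper value outside its range is refused whole. "jaw" is the finger opening in cm, from 0 to 8.54, set as the call begins (left out, the last holds). The fingers move at their own pace and stop on an object; the grip force is fixed at half the most. Time passes only in rows, so rows that repeat a pose let the fingers close, or fill a call up. It gives the time, the measured TCP pose, the force, the opening and the grip force at its end, in the units of the state.
- get_obs(): the state, without advancing time (a new reading comes with each control period).
- camera(name): name is "scene" or "top" or "wrist"; returns a dict with "pixels" (480x640x3 uint8, red, green, blue), "range_z" (480x640 float32, m along the optical axis (not along the pixel's ray), 0 where there is no reading), "intrinsics" (3x3 intrinsics, pixels), "rvec" (rotation vector, rad) and "tvec" (3), from world to camera coordinates, as OpenCV has them. Camera axes: x right, y down, z forward; pixel columns grow to the right and rows downward; lengths in m; the calibration is good to about 2 mm. A picture is of the moment at which its call begins.
- job_done(): hands the job in; it is judged then, once.
Trained networks look in a picture, given as the dict that the camera call returned (one of the last four; its "shot" number tells which), for a name from the list of things; names that differ only in an ending like _2 or _b are one class to them, and where a whole thing is asked for, a point or a joint stands for the part that bears it (a point fixed in the world has none). Each returns a list of dicts, best first, with "confidence" (0 to 1); they miss things now and then, are a little off and sometimes report something else, mostly with a low value. They report only what shows in the picture. A call takes as long as a camera call. They do not tell look-alikes from the thing itself.
- recognise(picture, thing): "centre" ([column, row] in pixels, amid what is visible of it).
- landmark_of(picture, thing): "centre" ([column, row] in pixels: a listed point, or the origin of a listed thing).
The state is a dict: "clock": time; "joint_pos": joint angles; "joint_vel": joint speeds; "tau": joint torques, N m; "eef_pos": TCP position; "tool_rot": TCP orientation; "ft_force": force on the tool from outside, world axes, zero at the start; "ft_torque": the same for the moment, N m; "grip_width": finger opening in m; "grasp_force": force on a finger pad.
Only numpy, scipy, OpenCV 4.12 (cv2) and the standard library are available. Lean on these libraries where they do the work, as an engineer would, in place of code of your own. Each camera call takes 0.05 s, during which the arm holds its last target. There are 200 camera calls.

### The job

Get this small kiln ready for firing. First turn the round kiln shelf by pushing at its edge until its notch is centred on the thermocouple mark; then put every cup that is there on the round shelf and slide it in under the raised half shelf, upright and with at least three quarters of it under; last, slide the thermocouple fully in so that it stands in the notch. Let the notch stay at the mark, and leave the spatula and the kiln prop where they are.

Things in the scene. Friction and masses are not known exactly. Their poses are not given: they have to be found in the camera images.
- hearth: Fixed hearth of a lift-off kiln, cream brick. Origin: on the table, on the axis of the round shelf; +x points to its back (the covered half), -x is the open front, z up. Slab 20 mm high, round in front (radius 128 mm). The round shelf lies on it, top face at z 40. Behind the round shelf a lip, top at z 52, keeps cups from sliding off.
- overhang (a point): Middle of the lower front edge of the raised half shelf, fixed to the hearth: hearth x 5, y 0, z 92 mm. The edge runs along hearth y. The half shelf is a slab 282 mm wide, 10 mm thick (top at z 102), covering hearth x 5 to 120; the room under it above the round shelf is 52 mm high. It stands on four square props, 26 mm, centred at hearth x 22 and 105, y +-129.
- shelf_turn (a joint): Turning angle (rad) of the round kiln shelf: cream disc, diameter 220, 18 mm thick (z 22 to 40), on a centre pin with dry friction (about 3.5 N at the rim; stays where left). One notch in its rim: 40 mm wide, parallel sides, open outward, bottom 84 mm from the centre. 0: notch points to the hearth's -x; positive is anticlockwise from above; at -0.698 the notch is at the mark.
- notch (a point): Middle of the notch's mouth on the round shelf: on the rim circle, 110 mm from the centre, at the shelf's top face (z 40). Turns with the shelf.
- mark (a point): Fixed point where notch has to come: 110 mm from the shelf's centre, z 40, in the direction of the thermocouple (hearth direction 140 degrees anticlockwise from +x, front left). A dark score line on the slab just outside the rim and the thermocouple itself show the direction.
- probe (a joint): Travel (m) of the thermocouple carriage, which slides straight towards the shelf's centre: 0 to 0.010 at the start (out), 0.060 fully in, at a stop. Dry friction 3 N, stays where left. Its upright white sheath (diameter 14, top at z 76 mm) stands 158 mm from the centre at 0 and 98 mm at 0.060, in the notch.
- probe_knob (a point): Grip of the thermocouple carriage: black upright block 18 mm thick along the sliding direction, 36 mm wide across it, from z 31 to 76. The point is on its vertical middle line at z 60, 203 mm from the shelf's centre at travel 0 and 143 mm when fully in.
- cup0: Small unfired grey clay cup without handle, open top, nearly straight sides: diameter 60 mm at the rim, 56 mm at the foot, 40 mm high, wall 5 mm, about 150 g. Origin at the centre of its underside, z up. Two or three of the four cups are present, standing on the table left and right of the hearth.
- cup1: Small unfired grey clay cup without handle, open top, nearly straight sides: diameter 60 mm at the rim, 56 mm at the foot, 40 mm high, wall 5 mm, about 150 g. Origin at the centre of its underside, z up. Two or three of the four cups are present, standing on the table left and right of the hearth.
- cup2: Small unfired grey clay cup without handle, open top, nearly straight sides: diameter 60 mm at the rim, 56 mm at the foot, 40 mm high, wall 5 mm, about 150 g. Origin at the centre of its underside, z up. Two or three of the four cups are present, standing on the table left and right of the hearth.
- cup3: Small unfired grey clay cup without handle, open top, nearly straight sides: diameter 60 mm at the rim, 56 mm at the foot, 40 mm high, wall 5 mm, about 150 g. Origin at the centre of its underside, z up. Two or three of the four cups are present, standing on the table left and right of the hearth.
- spatula: Bystander: spatula 190 mm long lying on the table, origin under its middle, x along it.
- props: Bystander: kiln prop, a brick bar 130 x 35 x 35 mm lying on the table, origin at the centre of its underside, x along it.
Things that resemble listed ones, but are neither listed nor needed, are in the scene too. What is shaped like the cup1 but blue is not meant. What is shaped like the cup3 but blue is not meant.

How it is judged:
By the outcome, as a careful person would: the job done as asked, in the order asked, and still so for the second after the job is handed in, with the robot touching nothing.
Of cup0, cup1, cup2, cup3 only 2 to 3 are there at a start; the rules pass over those that are not, and their reading is None.
At some moment in a run one of cup0, cup1, cup2, cup3 may be knocked a few centimetres aside while the robot is not near it.
Once in a run the grip may slacken for a moment while it holds something.
It also fails if it takes over 210 s, if anything falls off the work surface, if the arm or the gripper's body presses on something with over 40 N, if the wrist force passes 120 N, or if a joint passes its speed limit or range.

## Working session

There is one attempt and no reset: what is moved stays moved. The work goes in short steps, Python scripts to look and compute and a tool call to move; the robot and the scene stay as the last step left them, time stands still between calls to the robot, and variables do not carry over. Pictures are saved under pics/ and viewed, at most 14 in all, crops included, and the job is handed in when it is done.

Besides the shell and the picture viewer there is one more tool, called after "Call:" in YAML: its name, and indented under it one key for each argument. arm_command: Moves the arm, as the interface text tells. Its arguments: {"type":"object","properties":{"slide":{"type":"array","items":{"type":"array","items":{"type":"number"}}},"spin":{"type":"array","items":{"type":"number"}},"jaw":{"type":"number"}},"required":["slide","spin"]}

```bash
mkdir -p pics; ls; cat > h.py <<'E'
from workcell import *
import numpy as np, cv2
from scipy.spatial.transform import Rotation as R
def cam(n):
    c=camera(n); c['R']=cv2.Rodrigues(np.array(c['rvec'],float))[0]; c['t']=np.array(c['tvec'],float).ravel(); c['K']=np.array(c['intrinsics'],float); return c
def ray(c,px):
    d=np.linalg.solve(c['K'],[px[0],px[1],1.]); return -c['R'].T@c['t'], c['R'].T@d
def at_z(c,px,z):
    o,d=ray(c,px); return o+d*(z-o[2])/d[2]
def depth(c,px):
    u,v=int(round(px[0])),int(round(px[1])); o,d=ray(c,px); return o+d*float(np.median(c['range_z'][v-1:v+2,u-1:u+2]))
def cloud(c):
    v,u=np.mgrid[0:480,0:640]; z=c['range_z']; K=c['K']
    p=np.stack([(u-K[0,2])/K[0,0]*z,(v-K[1,2])/K[1,1]*z,z],-1); return (p-c['t'])@c['R']
def proj(c,p):
    q=c['R']@np.array(p,float)+c['t']; q=c['K']@q; return q[:2]/q[2]
def save(c,name): cv2.imwrite('pics/'+name+'.png',c['pixels'][:,:,::-1])
E
cat > a.py <<'E'
from h import *
np.set_printoptions(precision=4,suppress=True)
o=get_obs(); print(o['clock'],o['eef_pos'],o['tool_rot'],R.from_quat(o['tool_rot']).as_matrix())
for n in ['top','scene']:
    c=cam(n); save(c,n+'0'); print(n,-c['R'].T@c['t'])
    for t in ['hearth','overhang','notch','mark','probe_knob','cup0','spatula','props']:
        for f,nm in ((landmark_of,'lm'),(recognise,'rec')):
            if nm=='rec' and t in('overhang','mark'): continue
            try:
                for r in f(c,t)[:5]:
                    print(t,nm,np.round(r['centre'],1),round(r['confidence'],2),depth(c,r['centre']))
            except Exception as e: print(t,nm,e)
E
python3 a.py
```

```text
pics
0.0 [0.2063 0.4548 0.2304] [ 0.2113  0.9774 -0.001  -0.0002] [[-0.9107  0.4131 -0.0008]
 [ 0.4131  0.9107 -0.0019]
 [-0.     -0.002  -1.    ]]
top [0.4736 0.0204 1.5081]
hearth lm [340.4 214.5] 0.91 [ 0.6295 -0.009   0.0409]
hearth lm [297.1 272.5] 0.42 [0.4833 0.0967 0.0766]
hearth rec [338.8 204.6] 0.85 [ 0.6469 -0.0038  0.1026]
overhang lm [339.8 205.9] 0.79 [ 0.6439 -0.0063  0.1012]
notch lm [365.9 247.5] 0.56 [ 0.5478 -0.0744  0.0201]
notch rec [340.8 226.8] 0.62 [ 0.5986 -0.0101  0.039 ]
mark lm [318.  249.5] 0.62 [0.5422 0.0471 0.0209]
probe_knob lm [296.7 273.3] 0.53 [0.4814 0.0976 0.0765]
probe_knob rec [298.5 273.5] 0.62 [0.4809 0.0934 0.0741]
cup0 lm [468.  248.8] 0.95 [ 0.5464 -0.3366  0.0058]
cup0 lm [205.6 294.4] 0.94 [0.4269 0.3332 0.0067]
cup0 lm [204.1 253.6] 0.73 [0.531  0.3391 0.0062]
cup0 lm [423.1 251.2] 0.63 [ 0.5396 -0.2212  0.0086]
cup0 rec [469.5 250.2] 0.83 [ 0.5428 -0.34    0.0073]
cup0 rec [205.3 294.5] 0.77 [0.4266 0.3342 0.0053]
cup0 rec [423.  250.8] 0.68 [ 0.5406 -0.221   0.0087]
cup0 rec [201.7 252.3] 0.56 [0.5342 0.345  0.0073]
spatula lm [194.1
[... 863 characters left out ...]
805 0.0844 0.0467]
cup0 lm [141.5 282.1] 0.94 [ 0.5664 -0.3239  0.0398]
cup0 lm [481.5 268.3] 0.74 [0.5554 0.3173 0.0358]
cup0 lm [201.8 285.6] 0.74 [ 0.5697 -0.2153  0.0282]
cup0 lm [463.9 235.4] 0.58 [0.4526 0.3131 0.0251]
cup0 rec [197.3 276.8] 0.83 [ 0.531  -0.2334  0.0094]
cup0 rec [466.7 228.6] 0.6 [0.4489 0.3164 0.0411]
cup0 rec [482.9 263.1] 0.59 [0.517  0.3388 0.0079]
cup0 rec [138.5 275.9] 0.58 [ 0.5235 -0.3489  0.009 ]
cup0 rec [358.1 241.1] 0.49 [0.4805 0.0857 0.0449]
spatula lm [530.9 343.5] 0.83 [0.7142 0.3594 0.0192]
spatula rec [531.3 329. ] 0.62 [0.6762 0.3793 0.0052]
props lm [129.4 348. ] 0.93 [ 0.705  -0.3101  0.0372]
props rec [125.1 344.1] 0.91 [ 0.6971 -0.3192  0.0369]
```

View pics/top0.png

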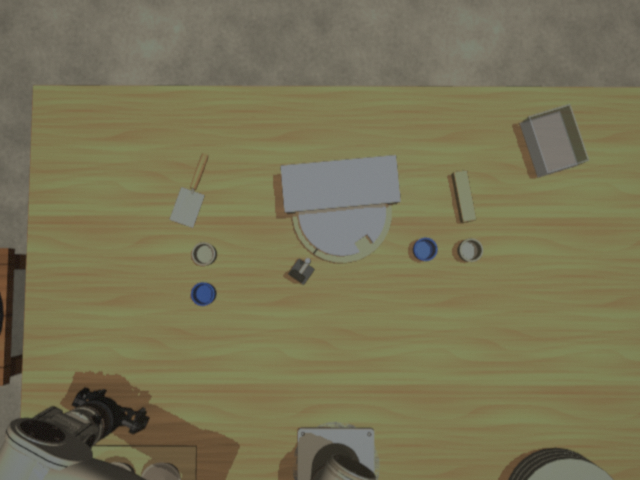

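View pics/scene0.png

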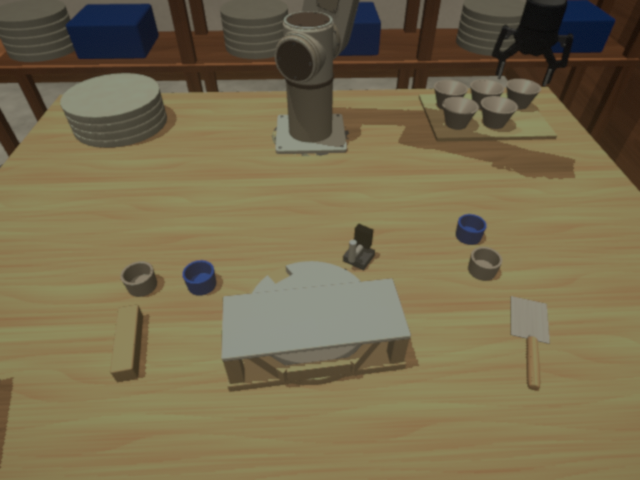

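The top view shows grey cups at (204,254) and (469,250), and blue look-alikes at (204,294) and (424,250). The notch is at about (366,240) and the score line and probe at (316,250)/(300,270). The scene view agrees, with grey cups at (140,280) and (484,265). The tray of bowls at the back is clutter. So two cups are present.

```bash
cat > m.py <<'E'
from h import *
np.set_printoptions(precision=4,suppress=True)
def hearth(c,verbose=True):
    P=cloud(c); z=P[...,2]
    m=(abs(z-.102)<.008)&(abs(P[...,1])<.2)&(P[...,0]>.5)&(P[...,0]<.9)&(c['range_z']>0)
    q=P[m]; (cx,cy),(w,h),a=cv2.minAreaRect((q[:,:2]*1000).astype(np.float32))
    if verbose: print('halfshelf',cx,cy,w,h,a,'z',np.median(q[:,2]),m.sum())
    m=(abs(z-.04)<.006)&(abs(P[...,1])<.2)&(P[...,0]>.45)&(P[...,0]<.8)&(c['range_z']>0)
    q=P[m]; 
    if verbose: print('disc z',np.median(q[:,2]),m.sum(),q[:,:2].min(0),q[:,:2].max(0))
    return P,m
def cups(c):
    P=cloud(c); z=P[...,2]
    for s in (1,-1):
        m=(z>.02)&(z<.06)&(P[...,1]*s>.16)&(P[...,1]*s<.42)&(P[...,0]>.33)&(P[...,0]<.62)&(c['range_z']>0)
        n,l,st,ce=cv2.connectedComponentsWithStats(m.astype(np.uint8))
        for i in range(1,n):
            if st[i,4]<30: continue
            q=P[l==i]; top=q[q[:,2]>np.percentile(q[:,2],60)]
            (x,y),r=cv2.minEnclosingCircle((top[:,:2]*1000).astype(np.float32))
            col=c['pixels'][l==i].mean(0)
            print('blob',ce[i],st[i,4],'c',x,y,'r',r,'ztop',np.percentile(q[:,2],90),'rgb',col)
if __name__=='__main__':
    for n in('top','scene'):
        c=cam(n); print(n); P,m=hearth(c); cups(c)
        if n=='top': cv2.imwrite('pics/crop.png',cv2.resize(c['pixels'][140:300,260:420,::-1],(600,600),interpolation=cv2.INTER_CUBIC))
E
python3 m.py
```

```text
top
halfshelf 698.6732177734375 -6.697265625 115.71778106689453 282.380859375 5.614744663238525 z 0.10184090126457884 5442
disc z 0.03977493970600349 3092 [ 0.4724 -0.1992] [0.659  0.1274]
blob [202.6788 253.6788] 193 c 529.2698364257812 334.2668762207031 r 29.453975677490234 ztop 0.04279368750406063 rgb [100.6114  96.886   82.0104]
blob [201.7647 293.8627] 204 c 428.8563232421875 334.070068359375 r 29.54193687438965 ztop 0.04223981577339558 rgb [54.6961 65.8627 92.2941]
blob [425.8085 249.0426] 188 c 543.29833984375 -221.8085479736328 r 29.405473709106445 ztop 0.04329102991648913 rgb [61.8245 72.2926 96.3989]
blob [471.068  250.0388] 206 c 542.0228271484375 -335.49468994140625 r 29.616863250732422 ztop 0.0420781984605885 rgb [98.9757 97.4029 81.9223]
scene
halfshelf 699.8029174804688 -9.52783203125 117.09967803955078 282.11920166015625 5.583226680755615 z 0.10352083567571672 11391
disc z 0.04148357202283742 3394 [ 0.4742 -0.1998] [0.7684 0.1352]
blob [470.5444 225.9546] 507 c 430.8232727050781 332.19097900390625 r 30.967121124267578 ztop 0.04166772486972626 rgb [52.0256 56.1381 75.1045]
blob [484.8265 260.318 ] 588 c 530.8465576171875 332.3728332519531 r 31.030649185180664 ztop 0.041580264319646836 rgb [91.4473 83.1105 66.7177]
blob [137.4227 275.5191] 653 c 542.951171875 -339.6195983886719 r 30.911733627319336 ztop 0.04187999046077726 rgb [89.513  81.5038 65.1623]
blob [198.2086 274.2732] 604 c 544.1783447265625 -224.6118927001953 r 31.14338493347168 ztop 0.042004408258695565 rgb [52.0712 56.9288 77.5116]
```

View pics/crop.png

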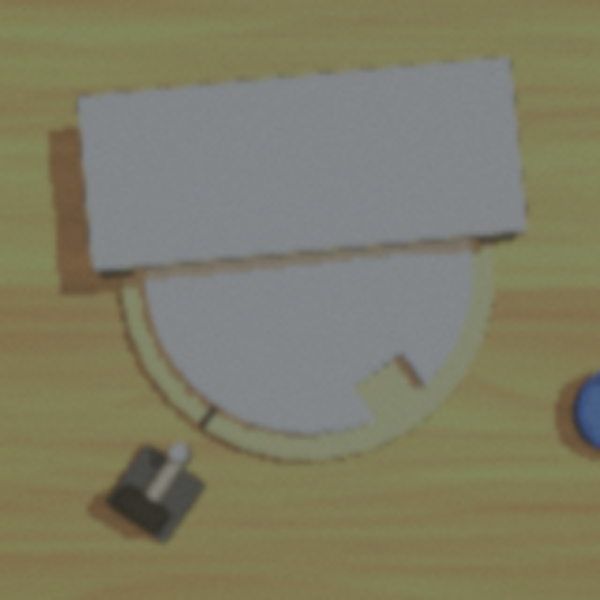

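The crop shows the half shelf tilted by about +5.6°, the notch front right at about (390,390), the score line at (208,417), and the probe with its knob at (150,495). Next I compute the frame and the moves.

```bash
cat > g.py <<'E'
from h import *
import workcell
np.set_printoptions(precision=4,suppress=True)
O=np.array([.6370,-.0142]); TH=np.radians(5.6)
HR=np.array([[np.cos(TH),-np.sin(TH)],[np.sin(TH),np.cos(TH)]])
def h2w(x,y): return O+HR@np.array([x,y])/1000
def w2h(p): return HR.T@(np.array(p[:2])-O)*1000
def pol(r,deg): return h2w(r*np.cos(np.radians(deg)),r*np.sin(np.radians(deg)))
def rel(xy,z,yawh=None,frm=None):
    """slide(cm), spin(deg) from current pose to world xy,z with tool y at hearth angle yawh"""
    o=get_obs(); M=R.from_quat(o['tool_rot']).as_matrix(); p=np.array(o['eef_pos'])
    s=M.T@(np.r_[xy,z]-p)*100
    sp=0
    if yawh is not None:
        cur=np.degrees(np.arctan2(M[1,1],M[0,1])); d=(yawh+5.6-cur+90)%180-90; sp=-d
    return np.round(s,2),round(sp,1)
def notch(c,r0=88,r1=106):
    P=cloud(c); D=(P[...,:2]-O)@HR*1000; r=np.hypot(D[...,0],D[...,1]); a=np.degrees(np.arctan2(D[...,1],D[...,0]))%360
    ok=(r>r0)&(r<r1)&(a>100)&(a<260)&(c['range_z']>0)&(P[...,2]<.05)
    n=ok&(P[...,2]<.031)
    v=D[n].mean(0); print('notch px',n.sum(),'ang',np.degrees(np.arctan2(v[1],v[0]))%360,'range',np.percentile(a[n],[2,98]),'mean',v, 'zs',np.median(P[n][:,2]),np.median(P[ok&~n][:,2]))
E
python3 - <<'E'
from g import *
print([ (k,getattr(workcell,k)) for k in dir(workcell) if 'grip' in k.lower()])
for n in('top','scene'):
    c=cam(n); notch(c); print(w2h(landmark_of(c,'notch') and at_z(c,landmark_of(c,'notch')[0]['centre'],.04)))
    for r in landmark_of(c,'mark')[:2]: q=w2h(at_z(c,r['centre'],.04)); print('mark',q,np.degrees(np.arctan2(q[1],q[0])))
    for r in landmark_of(c,'probe_knob')[:1]: q=w2h(at_z(c,r['centre'],.06)); print('knob',q,np.hypot(*q),np.degrees(np.arctan2(q[1],q[0])))
print(rel(pol(97,208),.2,208-90),get_obs()['joint_pos'])
E
```

```text
[('grip_point_offset', 0.0187)]
notch px 113 ang 208.80923533811847 range [197.369  220.6849] mean [-83.4287 -45.8829] zs 0.020507156426609545 0.03972873852680404
[-99.7914 -52.9373]
mark [-86.4268  65.974 ] 142.64363465836948
knob [ 85.6091 362.6   ] 372.5690204354037 76.71584599217083
notch px 56 ang 206.45013429361302 range [198.1607 215.9239] mean [-90.8688 -45.2068] zs 0.02185016274395307 0.041679906494260906
[-92.3652 -57.6744]
mark [-85.3579  67.1593] 141.8044706029043
knob [-150.9763  120.4852] 193.15931906383656 141.40869951010538
(array([-53.46, -33.21,   3.13]), np.float64(-58.0)) [1.145  0.2406 0.005  1.3352 0.     1.5708]
```

```bash
python3 - <<'E'
from g import *
print(rel(pol(130,180),.30,90))
c=cam('wrist'); o=get_obs(); M=R.from_quat(o['tool_rot']).as_matrix()
print('cam in tool',M.T@(-c['R'].T@c['t']-o['eef_pos']), 'look',M.T@c['R'].T)
E
```

```text
(array([-47.34, -31.48,  -6.87]), np.float64(-30.0))
cam in tool [ 0.066  -0.     -0.1427] look [[ 0.0003 -0.965  -0.2624]
 [ 1.      0.0002  0.0002]
 [-0.0001 -0.2624  0.965 ]]
```

Call:
arm_command:
  slide:
    - [-5, -3, -1]
    - [-10, -6.5, -2.5]
    - [-15, -10, -4]
    - [-20, -13, -5.5]
    - [-25, -16.5, -6.8]
  spin: [-3, -6, -9, -12, -15]
  jaw: 0

```text
clock: 2.78
eef_pos: [0.367, 0.2004, 0.3002]
tool_rot: [0.081, 0.997, 0.0, 0.001]
ft_force: [1.4, 0.4, 0.1]
grip_width: 0.0002
grasp_force: 0.0
```

```bash
python3 - <<'E'
from g import *
print(rel(pol(130,180),.30,90))
E
```

```text
(array([-17.53, -20.16,   0.02]), np.float64(-14.9))
```

Call:
arm_command:
  slide:
    - [-3.5, -4, 0]
    - [-7, -8, 0]
    - [-10.5, -12, 0]
    - [-14, -16, 0]
    - [-17.5, -20.2, 0]
  spin: [-3, -6, -9, -12, -14.9]

```text
clock: 3.4
eef_pos: [0.5065, -0.0276, 0.2995]
tool_rot: [-0.049, 0.999, 0.0, 0.0]
ft_force: [2.0, 0.1, 0.8]
grip_width: -0.0004
grasp_force: 0.0
```

```bash
cat > w.py <<'E'
from g import *
import sys
c=cam('wrist'); save(c,sys.argv[1]); P=cloud(c)
notch(c)
# fit disc rim: depth edge of z=.04 plane, front side
z=P[...,2]; m=((abs(z-.04)<.007)&(c['range_z']>0)).astype(np.uint8)
n,l,st,ce=cv2.connectedComponentsWithStats(m); i=1+st[1:,4].argmax(); m=(l==i).astype(np.uint8)
ct=max(cv2.findContours(m,0,cv2.CHAIN_APPROX_NONE)[0],key=len)[:,0]
ct=ct[(ct[:,0]>2)&(ct[:,0]<637)&(ct[:,1]>2)&(ct[:,1]<477)]
Q=np.array([at_z(c,p,.04)[:2] for p in ct]); h=np.array([w2h(q) for q in Q])
k=(h[:,0]<-8)&(np.hypot(*h.T)>100)
from scipy.optimize import least_squares
f=least_squares(lambda p:np.hypot(*(Q[k]-p[:2]).T)-.11,[*O],loss='soft_l1',f_scale=.001); print('disc centre',f.x,'in hearth',w2h(f.x),'rms',np.sqrt(np.mean(f.fun**2)),k.sum(),'z',np.median(z[m>0]))
f=least_squares(lambda p:np.hypot(*(Q[k]-p[:2]).T)-p[2],[*O,.11],loss='soft_l1',f_scale=.001); print('free R',f.x)
for t,zz in(('mark',.04),('notch',.04),('probe_knob',.06),('overhang',.092)):
    for r in landmark_of(c,t)[:2]:
        q=w2h(at_z(c,r['centre'],zz)); print(t,round(r['confidence'],2),np.round(r['centre']),q,np.hypot(*q),np.degrees(np.arctan2(q[1],q[0]))%360,w2h(depth(c,r['centre'])),depth(c,r['centre'])[2])
# half-shelf front edge
e=(abs(z-.102)<.006)&(c['range_z']>0); q=P[e]; (cx,cy),(w,hh),a=cv2.minAreaRect((q[:,:2]*1000).astype(np.float32)); print('top slab',cx,cy,w,hh,a,np.median(q[:,2]))
E
python3 w.py w1
```

```text
notch px 499 ang 210.80267232542883 range [199.6078 221.3682] mean [-82.8078 -49.3686] zs 0.020476427347620202 0.04035961660563417
disc centre [ 0.6381 -0.0131] in hearth [1.1787 1.0108] rms 0.0013585179256903513 232 z 0.04037532896950309
free R [ 0.6367 -0.0133  0.1089]
mark 0.55 [380. 241.] [-85.4013  69.0077] 109.79723304676051 141.06039669152503 [-84.5477  69.5393] 0.03693057117381482
notch 0.76 [270. 234.] [-93.4712 -54.7119] 108.30630433654535 210.34190555215417 [-88.3979 -57.3563] 0.02033696344372249
probe_knob 0.83 [442. 189.] [-146.8761  126.0574] 193.55372407652052 139.36192889293486 [-149.0416  120.607 ] 0.07643743741911779
overhang 0.45 [606. 245.] [-96.0836 281.2984] 297.2555027632636 108.8587143201547 [-78.8338 329.3875] 0.032286494300169444
top slab 682.2408447265625 -8.483367919921875 81.39104461669922 281.7896423339844 5.1427531242370605 0.10242704025911055
```

View pics/w1.png

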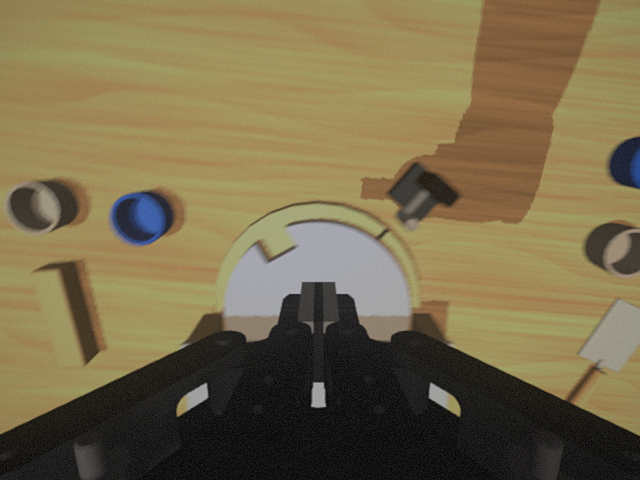

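```bash
sed -i 's/^O=.*/O=np.array([.6375,-.0137]); TH=np.radians(5.5)/; s/yawh+5.6/yawh+5.5/' g.py; python3 - <<'E'
from g import *
c=cam('wrist'); notch(c)
for a in(210,):print(rel(pol(99.5,a),.06,a-90),rel(pol(99.5,a),.027,a-90))
E
```

```text
notch px 498 ang 211.06218033387734 range [199.9985 221.7484] mean [-82.5654 -49.7323] zs 0.02043644341409986 0.040367088619107705
(array([-4.67, -5.09, 23.92]), np.float64(-30.0)) (array([-4.67, -5.09, 27.22]), np.float64(-30.0))
```

Call:
arm_command:
  slide:
    - [-1, -1, 5]
    - [-2, -2, 10]
    - [-3, -3, 15]
    - [-4, -4.2, 20]
    - [-4.7, -5.1, 23]
  spin: [-7, -14, -21, -27, -30]

```text
clock: 4.32
eef_pos: [0.556, -0.0706, 0.0671]
tool_rot: [-0.307, 0.952, 0.001, -0.001]
ft_force: [-0.9, 0.6, -0.1]
grip_width: -0.0
grasp_force: 0.0
```

```bash
python3 - <<'E'
from g import *
c=cam('wrist'); save(c,'w2'); print(rel(pol(99.5,210.5),.027,120.5))
E
```

```text
(array([-0.14, -0.21,  3.67]), np.float64(-0.2))
```

View pics/w2.png

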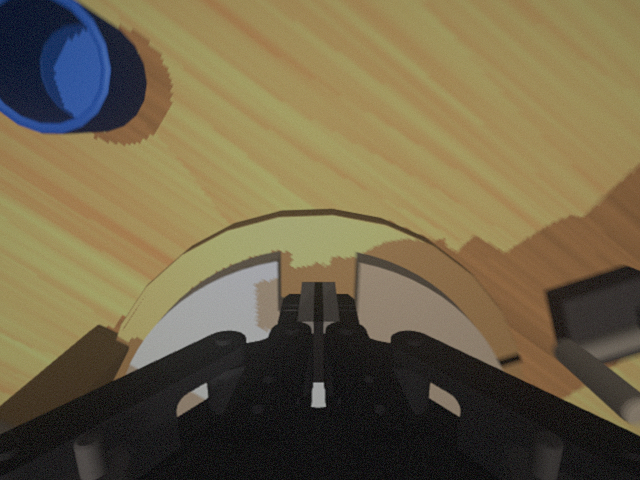

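Notch sides are at columns 280 and 358, with the fingertips at 318, so they are centred. I descend.

Call:
arm_command:
  slide:
    - [0, 0, 1]
    - [-0.1, 0, 2]
    - [-0.1, 0, 3]
    - [-0.1, 0, 3.9]
    - [-0.1, 0, 3.9]
  spin: [0, 0, 0, 0, 0]

```text
clock: 5.0
eef_pos: [0.5575, -0.0716, 0.0297]
tool_rot: [-0.305, 0.952, 0.0, -0.001]
ft_force: [-0.1, -0.4, 0.7]
grip_width: -0.0002
grasp_force: 0.0
```

```bash
cat > arc.py <<'E'
from g import *
import sys
# rows along arc: start angle .. list of angles; relative to current pose
r=float(sys.argv[1]); A=[float(a) for a in sys.argv[2:]]
h=w2h(get_obs()['eef_pos']); print('now r,ang',np.hypot(*h),np.degrees(np.arctan2(h[1],h[0]))%360)
for a in A: print(rel(pol(r,a),.027,a-90))
E
python3 arc.py 99.5 200 190 180 170 160
```

```text
now r,ang 98.7217905792777 210.39360106204202
(array([-0.07,  1.8 ,  0.27]), np.float64(10.0))
(array([-0.52,  3.47,  0.27]), np.float64(20.0))
(array([-1.26,  5.04,  0.27]), np.float64(30.0))
(array([-2.25,  6.46,  0.27]), np.float64(40.0))
(array([-3.48,  7.69,  0.27]), np.float64(50.0))
```

```bash
python3 arc.py 99.5 203 196 189 182 175
```

```text
now r,ang 98.7217905792777 210.39360106204202
(array([0.  , 1.28, 0.27]), np.float64(7.0))
(array([-0.22,  2.47,  0.27]), np.float64(14.0))
(array([-0.58,  3.63,  0.27]), np.float64(21.0))
(array([-1.09,  4.74,  0.27]), np.float64(28.0))
(array([-1.72,  5.77,  0.27]), np.float64(35.0))
```

Call:
arm_command:
  slide:
    - [0, 1.28, 0.2]
    - [-0.22, 2.47, 0.2]
    - [-0.58, 3.63, 0.2]
    - [-1.09, 4.74, 0.2]
    - [-1.72, 5.77, 0.2]
  spin: [7, 14, 21, 28, 35]

```text
clock: 5.62
eef_pos: [0.5392, -0.016, 0.029]
tool_rot: [-0.002, 1.0, -0.002, 0.001]
ft_force: [1.3, -4.0, 0.9]
grip_width: 0.0003
grasp_force: 1.9
```

```bash
python3 arc.py 99.5 168 161 154 148 143;  python3 - <<'E'
from g import *
c=cam('top'); notch(c)
E
```

```text
now r,ang 98.29425223704466 175.83702132342893
(array([0.05, 1.36, 0.19]), np.float64(6.7))
(array([-0.16,  2.55,  0.19]), np.float64(13.7))
(array([-0.52,  3.71,  0.19]), np.float64(20.7))
(array([-0.94,  4.67,  0.18]), np.float64(26.7))
(array([-1.36,  5.42,  0.18]), np.float64(31.7))g.py:21: RuntimeWarning: Mean of empty slice.
  v=D[n].mean(0); print('notch px',n.sum(),'ang',np.degrees(np.arctan2(v[1],v[0]))%360,'range',np.percentile(a[n],[2,98]),'mean',v, 'zs',np.median(P[n][:,2]),np.median(P[ok&~n][:,2]))
  ret = um.true_divide(
Traceback (most recent call last):
  File "g.py", line 21, in notch
    v=D[n].mean(0); print('notch px',n.sum(),'ang',np.degrees(np.arctan2(v[1],v[0]))%360,'range',np.percentile(a[n],[2,98]),'mean',v, 'zs',np.median(P[n][:,2]),np.median(P[ok&~n][:,2]))
                                                                                                 ~~~~~~~~~~~~~^^^^^^^^^^^^^
IndexError: index -1 is out of bounds for axis 0 with size 0
```

Call:
arm_command:
  slide:
    - [0.05, 1.36, 0.15]
    - [-0.16, 2.55, 0.15]
    - [-0.52, 3.71, 0.15]
    - [-0.94, 4.67, 0.15]
    - [-1.36, 5.42, 0.15]
  spin: [6.7, 13.7, 20.7, 26.7, 31.7]

```text
clock: 6.3
eef_pos: [0.553, 0.0381, 0.0278]
tool_rot: [0.27, 0.963, -0.001, 0.002]
ft_force: [0.2, -5.5, 1.2]
grip_width: 0.0
grasp_force: 2.1
```

```bash
python3 arc.py 99.5 142 141 140 139 138;  python3 - <<'E'
from g import *
c=cam('wrist'); save(c,'w3')
E
```

```text
now r,ang 99.11628856722646 142.96126743710846
(array([0.04, 0.17, 0.08]), np.float64(1.2))
(array([0.03, 0.34, 0.08]), np.float64(2.2))
(array([0.02, 0.51, 0.08]), np.float64(3.2))
(array([0.01, 0.69, 0.08]), np.float64(4.2))
(array([-0.  ,  0.86,  0.08]), np.float64(5.2))
```

View pics/w3.png

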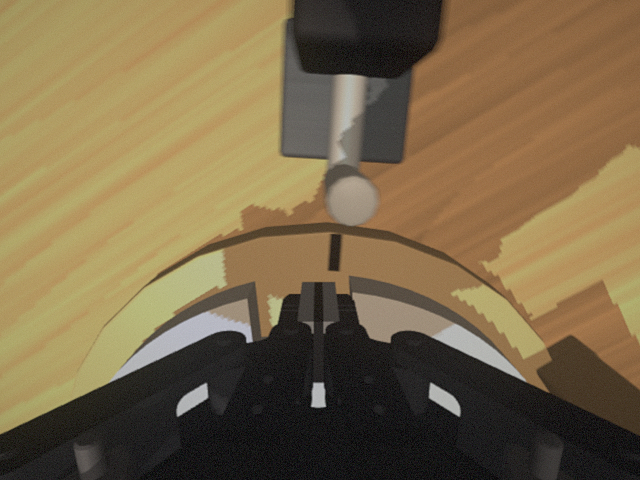

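Call:
arm_command:
  slide:
    - [0.04, 0.25, 0.05]
    - [0.02, 0.5, 0.05]
    - [0.01, 0.7, 0.05]
    - [0, 0.9, 0.05]
    - [0, 0.9, 0.05]
  spin: [1.5, 3, 4.4, 5.6, 5.6]

```text
clock: 6.98
eef_pos: [0.5565, 0.0474, 0.0262]
tool_rot: [0.316, 0.949, 0.0, -0.0]
ft_force: [-0.1, -3.5, 2.2]
grip_width: -0.0001
grasp_force: 1.5
```

Call:
arm_command:
  slide:
    - [0, -0.3, 0]
    - [0, -0.3, -4]
    - [0, -0.3, -9]
    - [0.5, -0.3, -14]
    - [0.5, -0.3, -18]
  spin: [0, 0, 0, 0, 0]

```text
clock: 7.6
eef_pos: [0.5505, 0.0491, 0.2083]
tool_rot: [0.315, 0.949, 0.001, 0.0]
ft_force: [0.9, -0.2, -0.5]
grip_width: 0.0001
grasp_force: 0.0
```

```bash
sed -i 's/&(a<260)&/\&(a<230)\&/' g.py; python3 w.py w4; python3 - <<'E'
from g import *
c=cam('top'); notch(c)
E
```

```text
notch px 875 ang 140.87175306779903 range [129.0308 152.7745] mean [-74.7065  60.7735] zs 0.020239391271668475 0.040270596076385654
disc centre [ 0.6386 -0.0129] in hearth [1.1355 0.7424] rms 0.0018965155443888353 248 z 0.04030420650324243
free R [ 0.6377 -0.0127  0.1093]
mark 0.9 [314. 216.] [-84.5917  70.0013] 109.799505848883 140.39156674463737 [-81.815   67.2384] 0.020823917782346657
probe_knob 0.6 [311. 113.] [-145.775  123.876] 191.29981958800053 139.64293482816643 [-144.8668  123.3663] 0.07636498061998781
top slab 694.6471557617188 50.270973205566406 116.48759460449219 166.0709228515625 5.520452499389648 0.1023311966437477g.py:21: RuntimeWarning: Mean of empty slice.
  v=D[n].mean(0); print('notch px',n.sum(),'ang',np.degrees(np.arctan2(v[1],v[0]))%360,'range',np.percentile(a[n],[2,98]),'mean',v, 'zs',np.median(P[n][:,2]),np.median(P[ok&~n][:,2]))
  ret = um.true_divide(
Traceback (most recent call last):
  File "g.py", line 21, in notch
    v=D[n].mean(0); print('notch px',n.sum(),'ang',np.degrees(np.arctan2(v[1],v[0]))%360,'range',np.percentile(a[n],[2,98]),'mean',v, 'zs',np.median(P[n][:,2]),np.median(P[ok&~n][:,2]))
                                                                                                 ~~~~~~~~~~~~~^^^^^^^^^^^^^
IndexError: index -1 is out of bounds for axis 0 with size 0
```

View pics/w4.png

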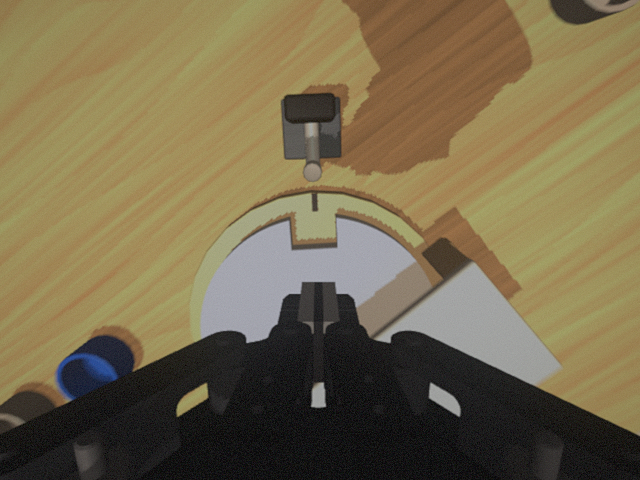

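The notch mouth spans columns 290 to 338 (centre 314) and the score line and probe are at 314, so it is centred. Now the left cup.

```bash
sed -i 's/^O=np.array(.*)); TH/X/; s/^O=.*; TH/O=np.array([.6378,-.0133]); TH/' g.py; cat > cups.py <<'E'
from g import *; from m import cups
for n in('top','scene'):
    c=cam(n); print(n); cups(c)
E
python3 cups.py; python3 -c "
from g import *
print(rel([.530,.3335],.15,90), rel([.530,.3335],.006,90))"
```

```text
top
blob [202.9077 253.9744] 195 c 529.3936767578125 334.82415771484375 r 29.53104591369629 ztop 0.04222275829926266 rgb [101.7128  97.8718  82.6923]
blob [202.0299 293.8358] 201 c 428.696044921875 333.7930908203125 r 29.61962127685547 ztop 0.04278083089557781 rgb [55.0945 66.2239 93.4726]
blob [425.734  249.0957] 188 c 543.4319458007812 -221.46192932128906 r 29.477319717407227 ztop 0.043150503644241195 rgb [62.7394 73.3989 97.6489]
blob [471.2379 249.9903] 206 c 542.3789672851562 -335.34136962890625 r 29.92322540283203 ztop 0.042015155306637436 rgb [100.3981  98.8252  83.1214]
scene
blob [470.5099 225.834 ] 506 c 430.32421875 330.7135009765625 r 30.814701080322266 ztop 0.04170075336607851 rgb [54.0553 58.6364 80.17  ]
blob [484.8668 260.2215] 578 c 530.0684814453125 329.8297424316406 r 31.72161293029785 ztop 0.0416894294329563 rgb [97.2976 88.4291 71.5277]
blob [137.3873 275.5031] 648 c 542.043701171875 -340.0645446777344 r 31.48533058166504 ztop 0.0419413140963235 rgb [95.8873 87.4815 70.2392]
blob [198.3101 274.2852] 603 c 544.3871459960938 -224.5172882080078 r 30.20186424255371 ztop 0.04197896676862953 rgb [56.2488 61.3765 82.942 ]
(array([18.65, 21.71,  5.46]), np.float64(-42.3)) (array([18.6 , 21.74, 19.86]), np.float64(-42.3))
```

Call:
arm_command:
  slide:
    - [3.7, 4.3, 0]
    - [7.4, 8.6, 0]
    - [11.1, 13, 2]
    - [14.9, 17.3, 3]
    - [18.65, 21.7, 5]
  spin: [-8.5, -17, -25.5, -34, -42.3]
  jaw: 8.5

```text
clock: 8.62
eef_pos: [0.5309, 0.3351, 0.1551]
tool_rot: [-0.05, 0.999, -0.0, -0.0]
ft_force: [0.6, 0.0, 0.6]
grip_width: 0.0847
grasp_force: 0.0
```

```bash
python3 - <<'E'
from g import *
c=cam('wrist'); save(c,'w5'); print(rel([.530,.3330],.004,90))
E
```

```text
(array([-0.18, -0.96, 14.68]), np.float64(0.9))
```

View pics/w5.png

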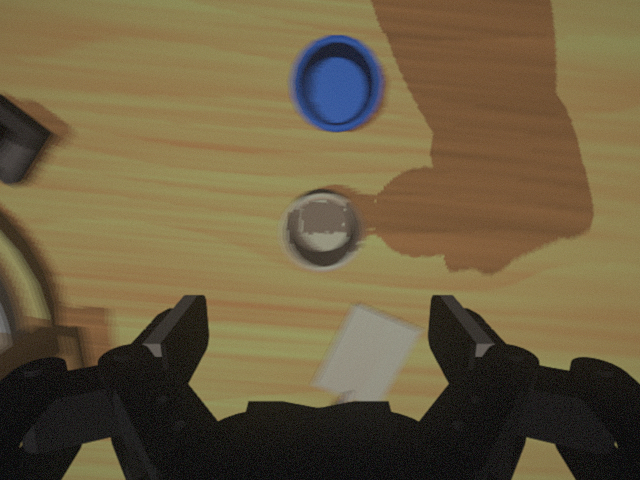

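The grey cup is at (322,230), mid-column between the fingers, and the blue one at (338,85) is clear of them. I recheck once settled.

```bash
python3 - <<'E'
from g import *
print(get_obs()['eef_pos'],get_obs()['joint_vel'],get_obs()['clock'])
c=cam('wrist'); P=cloud(c); m=(abs(P[...,2]-.04)<.007)&(abs(P[...,1]-.333)<.06)&(abs(P[...,0]-.53)<.045)&(c['range_z']>0)
q=P[m]; print(cv2.minEnclosingCircle((q[:,:2]*1000).astype(np.float32)),np.median(q[:,2]))
o=get_obs(); print(o['clock'],o['eef_pos']); print(rel([.530,.3330],.004,90))
E
```

```text
[0.5279 0.3419 0.1509] [-0.0546 -0.0294 -0.0819  0.0547 -0.0298  0.088 ] 8.675
((531.2214965820312, 334.6143798828125), 29.766754150390625) 0.03981992028859427
8.725 [0.528  0.3381 0.1514]
(array([-0.24, -0.52, 14.74]), np.float64(0.5))
```

Call:
arm_command:
  slide:
    - [0, 0, 3]
    - [0, 0, 6]
    - [0, 0, 8.5]
    - [0, 0, 8.5]
    - [0, 0, 8.5]
  spin: [0, 0, 0, 0, 0]

```text
clock: 9.35
eef_pos: [0.5317, 0.3332, 0.0718]
tool_rot: [-0.048, 0.999, 0.0, 0.0]
ft_force: [0.1, -0.5, 0.9]
grip_width: 0.0849
grasp_force: 0.0
```

```bash
python3 - <<'E'
from g import *
print(get_obs()['eef_pos'],rel([.531,.334],.004,90))
E
```

```text
[0.5317 0.3332 0.0718] (array([0.06, 0.09, 6.78]), np.float64(-0.0))
```

Call:
arm_command:
  slide:
    - [0, 0.1, 2]
    - [0, 0.1, 4.5]
    - [0, 0.1, 6.7]
    - [0, 0.1, 6.7]
    - [0, 0.1, 6.7]
  spin: [0, 0, 0, 0, 0]

```text
clock: 9.98
eef_pos: [0.5324, 0.3349, 0.0061]
tool_rot: [-0.048, 0.999, 0.001, 0.001]
ft_force: [-0.5, -0.5, -0.0]
grip_width: 0.0851
grasp_force: 0.0
```

Call:
arm_command:
  slide:
    - [0, 0, 0]
    - [0, 0, 0]
    - [0, 0, 0]
    - [0, 0, 0]
    - [0, 0, 0]
  spin: [0, 0, 0, 0, 0]
  jaw: 4.5

```text
clock: 10.6
eef_pos: [0.5324, 0.3348, 0.0065]
tool_rot: [-0.048, 0.999, 0.001, 0.002]
ft_force: [-1.4, -1.0, 6.4]
grip_width: 0.0582
grasp_force: 63.2
```

Call:
arm_command:
  slide:
    - [0, 0, -2]
    - [0, 0, -5]
    - [0, 0, -9]
    - [0, 0, -12]
    - [0, 0, -12]
  spin: [0, 0, 0, 0, 0]

```text
clock: 11.22
eef_pos: [0.5331, 0.3355, 0.1276]
tool_rot: [-0.048, 0.999, 0.002, 0.003]
ft_force: [0.2, 0.5, -2.2]
grip_width: 0.0584
grasp_force: 64.6
```

```bash
python3 - <<'E'
from g import *
o=get_obs(); print(o['eef_pos'],o['grip_width'],rel(h2w(-48,40),.12,90))
E
```

```text
[0.5331 0.3355 0.1276] 0.05837117947826528 (array([ -2.27, -31.73,   0.68]), np.float64(0.0))
```

Call:
arm_command:
  slide:
    - [-0.3, -4, 0]
    - [-0.6, -9, 0]
    - [-1, -14, 0]
    - [-1.4, -19, 0]
    - [-1.7, -24, 0]
  spin: [0, 0, 0, 0, 0]

```text
clock: 11.85
eef_pos: [0.5701, 0.0953, 0.1222]
tool_rot: [-0.048, 0.999, -0.0, -0.002]
ft_force: [0.3, -0.1, -1.6]
grip_width: 0.0584
grasp_force: 64.8
```

Call:
arm_command:
  slide:
    - [-0.2, -3, 0]
    - [-0.4, -6, 0]
    - [-0.6, -7.7, 0]
    - [-0.6, -7.7, 2]
    - [-0.6, -7.7, 4]
  spin: [0, 0, 0, 0, 0]

```text
clock: 12.48
eef_pos: [0.5842, 0.0211, 0.0829]
tool_rot: [-0.048, 0.999, 0.0, -0.0]
ft_force: [-0.5, 0.5, -2.3]
grip_width: 0.0582
grasp_force: 64.8
```

```bash
python3 - <<'E'
from g import *
c=cam('wrist'); c=cam('wrist'); o=get_obs(); print(o['eef_pos'],o['grip_width'],w2h(o['eef_pos']),rel(h2w(-48,40),.048,90))
save(c,'w6')
E
```

```text
[0.5817 0.0213 0.0808] 0.058608953084993066 [-52.5004  39.7906] (array([-0.47,  0.02,  3.27]), np.float64(0.0))
```

View pics/w6.png

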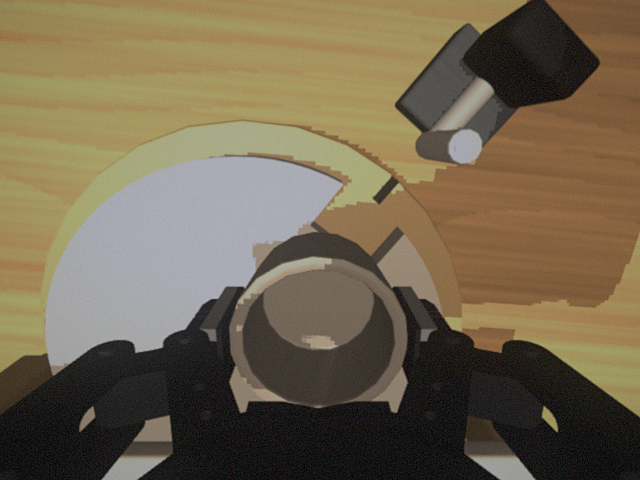

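The cup is held upright, with the shelf below and the notch at (340,210). I lower and release.

Call:
arm_command:
  slide:
    - [-0.1, 0, 1]
    - [-0.3, 0, 2]
    - [-0.3, 0, 2.8]
    - [-0.3, 0, 3.3]
    - [-0.3, 0, 3.3]
  spin: [0, 0, 0, 0, 0]

```text
clock: 13.2
eef_pos: [0.5871, 0.0213, 0.0509]
tool_rot: [-0.048, 0.999, 0.0, -0.0]
ft_force: [-0.5, -0.2, -2.5]
grip_width: 0.0589
grasp_force: 64.8
```

Call:
arm_command:
  slide:
    - [0, 0, 0]
    - [0, 0, 0]
    - [0, 0, 0]
    - [0, 0, 0]
    - [0, 0, 0]
  spin: [0, 0, 0, 0, 0]
  jaw: 8

```text
clock: 13.82
eef_pos: [0.5875, 0.0213, 0.0514]
tool_rot: [-0.048, 0.999, 0.0, 0.0]
ft_force: [-0.0, 1.0, 0.6]
grip_width: 0.0799
grasp_force: 0.0
```

Call:
arm_command:
  slide:
    - [0, 0, -1.5]
    - [0, 0, -4]
    - [1.5, 0, -5.5]
    - [4.5, 0, -5.5]
    - [7, 0, -5.5]
  spin: [0, 0, 0, 0, 0]

```text
clock: 14.45
eef_pos: [0.5175, 0.0145, 0.1077]
tool_rot: [-0.048, 0.999, -0.0, 0.001]
ft_force: [-0.4, 0.0, 0.3]
grip_width: 0.08
grasp_force: 0.0
```

```bash
cat > cw.py <<'E'
from g import *
import sys
def find(c,zt=.08):
    P=cloud(c); D=(P[...,:2]-O)@HR*1000
    m=(abs(P[...,2]-zt)<.007)&(abs(D[...,1])<105)&(D[...,0]>-90)&(D[...,0]<85)&(c['range_z']>0)
    n,l,st,ce=cv2.connectedComponentsWithStats(m.astype(np.uint8))
    for i in range(1,n):
        if st[i,4]>40:
            q=D[l==i]; cc,r=cv2.minEnclosingCircle(q.astype(np.float32)); print('hearth xy',np.round(cc,1),'r',round(r,1),'px',st[i,4],'z',np.median(P[l==i][:,2]))
if __name__=='__main__':
    c=cam('wrist'); c=cam('wrist'); find(c); notch(c)
    if len(sys.argv)>1: save(c,sys.argv[1])
    o=get_obs(); print(o['eef_pos'],w2h(o['eef_pos']),o['grip_width'])
E
python3 cw.py w7
```

```text
hearth xy [-52.   39.2] r 29.2 px 1784 z 0.07966319909282077
notch px 1416 ang 138.05371972617758 range [128.3421 148.9474] mean [-71.7615  64.4926] zs 0.02037913293865367 0.04030785141797961
[0.5156 0.0144 0.1073] [-118.9681   39.2751] 0.07994701418530006
```

View pics/w7.png

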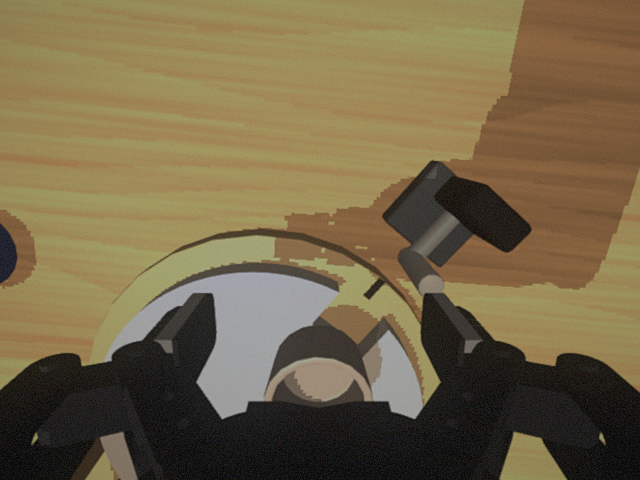

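The cup stands on the shelf at hearth (-52,39), upright at (318,380). I narrow the jaw to make a cradle and push.

Call:
arm_command:
  slide:
    - [0, 0, 0]
    - [0, 0, 0]
    - [0, 0, 2]
    - [0, 0, 4]
    - [0, 0, 5.7]
  spin: [0, 0, 0, 0, 0]
  jaw: 2

```text
clock: 15.18
eef_pos: [0.5186, 0.0147, 0.0485]
tool_rot: [-0.048, 0.999, -0.0, 0.0]
ft_force: [-0.9, -0.1, -0.7]
grip_width: 0.02
grasp_force: 0.0
```

Call:
arm_command:
  slide:
    - [-1, 0, 0]
    - [-2, 0, 0]
    - [-3, 0, 0]
    - [-4, 0, 0]
    - [-5, 0, 0]
  spin: [0, 0, 0, 0, 0]

```text
clock: 15.8
eef_pos: [0.568, 0.0194, 0.0496]
tool_rot: [-0.048, 0.999, -0.0, -0.0]
ft_force: [-2.3, 0.4, 2.4]
grip_width: 0.0202
grasp_force: 1.4
```

```bash
python3 cw.py
```

```text
hearth xy [-67.2  39.3] r 24.0 px 2903 z 0.07955598503909778
notch px 2935 ang 138.8861166418028 range [128.5067 150.178 ] mean [-72.6635  63.4195] zs 0.02026126578407763 0.04018798556005125
[0.5693 0.0195 0.0495] [-65.0208  39.2061] 0.020272653111247794
```

Call:
arm_command:
  slide:
    - [-0.8, 0, 0]
    - [-1.6, 0, 0]
    - [-2.4, 0, 0]
    - [-3.2, 0, 0]
    - [-4, 0, 0]
  spin: [0, 0, 0, 0, 0]

```text
clock: 16.52
eef_pos: [0.6079, 0.0233, 0.0492]
tool_rot: [-0.048, 0.999, -0.0, -0.0]
ft_force: [-1.7, -0.1, 0.9]
grip_width: 0.0199
grasp_force: 0.8
```

```bash
python3 cw.py w8
```

```text
hearth xy [-26.2  39.3] r 24.3 px 3174 z 0.07984542293441986
notch px 3695 ang 140.2977103698342 range [128.6751 152.2094] mean [-74.1187  61.5395] zs 0.020158672892859705 0.0401454959678534
[0.6088 0.0233 0.0493] [-25.3379  39.2412] 0.019964110482500557
```

View pics/w8.png

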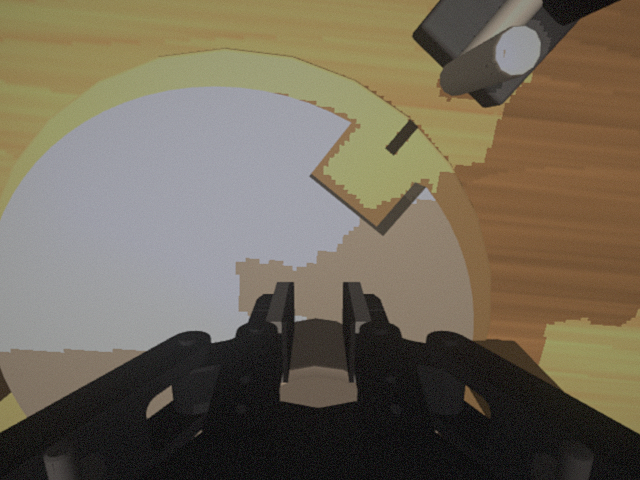

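The cup sits in the cradle at (318,390) and the notch is unmoved. I push the last 1.6 cm.

Call:
arm_command:
  slide:
    - [-0.4, 0, 0]
    - [-0.8, 0, 0]
    - [-1.1, 0, 0]
    - [-1.4, 0, 0]
    - [-1.6, 0, 0]
  spin: [0, 0, 0, 0, 0]

```text
clock: 17.25
eef_pos: [0.6235, 0.0247, 0.0493]
tool_rot: [-0.048, 0.999, 0.0, -0.0]
ft_force: [-1.3, -0.5, -0.0]
grip_width: 0.0199
grasp_force: 0.7
```

Call:
arm_command:
  slide:
    - [0, 0, 0]
    - [2, 0, 0]
    - [5, 0, -2]
    - [9, -4, -6]
    - [9, -9, -11]
  spin: [0, 0, 0, 0, 0]

```text
clock: 17.88
eef_pos: [0.5384, -0.0635, 0.1491]
tool_rot: [-0.049, 0.999, 0.0, -0.003]
ft_force: [2.0, -0.7, -0.2]
grip_width: 0.0196
grasp_force: 0.0
```

```bash
python3 cups.py; python3 - <<'E'
from g import *
c=cam('scene'); P=cloud(c); D=(P[...,:2]-O)@HR*1000
cv2.imwrite('pics/s2.png',cv2.resize(c['pixels'][220:400,190:430,::-1],(800,600),interpolation=cv2.INTER_CUBIC))
print(get_obs()['eef_pos'],rel([.542,-.3375],.15,90))
E
```

```text
top
blob [201.8141 293.9246] 199 c 429.4969177246094 334.2760009765625 r 29.93088722229004 ztop 0.04332045400777127 rgb [55.9648 67.2714 94.6432]
blob [425.7647 248.9893] 187 c 543.058837890625 -221.6679229736328 r 29.52583885192871 ztop 0.042451653994836594 rgb [62.7112 73.861  98.9198]
blob [471.14 249.81] 200 c 542.3158569335938 -335.5675964355469 r 29.763879776000977 ztop 0.042620831856611946 rgb [100.745  99.08   83.47 ]
scene
blob [470.7067 225.9213] 508 c 432.2452697753906 331.6328430175781 r 31.418725967407227 ztop 0.04180233644470504 rgb [56.939  61.0138 80.6181]
blob [137.343 275.529] 656 c 543.1314697265625 -339.7571105957031 r 30.808364868164062 ztop 0.04202790517688705 rgb [95.529  87.1555 69.9893]
blob [198.1759 274.2563] 597 c 544.4452514648438 -224.93658447265625 r 30.251834869384766 ztop 0.04211436079027181 rgb [56.2781 61.4472 83.0988]
[ 0.5447 -0.0658  0.153 ] (array([  2.78, -27.03,   0.33]), np.float64(-0.2))
```

View pics/s2.png

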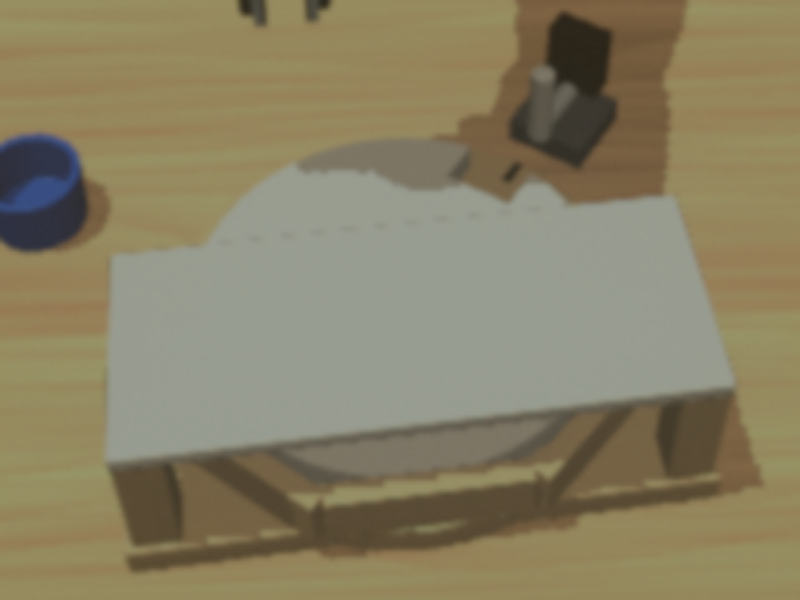

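The cup is hidden under the slab and the shelf front is clear, with the notch still at the score line (510,175). Now the right cup.

Call:
arm_command:
  slide:
    - [0.6, -5.5, 0]
    - [1.2, -11, 0]
    - [1.8, -16.5, 0]
    - [2.4, -22, 0]
    - [2.8, -27, 0]
  spin: [0, 0, 0, 0, 0]
  jaw: 8.5

```text
clock: 18.65
eef_pos: [0.5403, -0.3359, 0.148]
tool_rot: [-0.048, 0.999, 0.001, -0.0]
ft_force: [1.8, 0.1, 0.3]
grip_width: 0.085
grasp_force: 0.0
```

Call:
arm_command:
  slide:
    - [0, 0, 2]
    - [0, 0, 4]
    - [0, 0, 6]
    - [0, 0, 6]
    - [0, 0, 6]
  spin: [0, 0, 0, 0, 0]

```text
clock: 19.27
eef_pos: [0.5407, -0.3346, 0.0895]
tool_rot: [-0.048, 0.999, 0.0, 0.0]
ft_force: [0.4, 0.2, 0.2]
grip_width: 0.085
grasp_force: 0.0
```

```bash
python3 - <<'E'
from g import *
c=cam('wrist'); save(c,'w9'); P=cloud(c); m=(abs(P[...,2]-.04)<.007)&(abs(P[...,1]+.337)<.036)&(abs(P[...,0]-.543)<.045)&(c['range_z']>0)
q=P[m]; print(cv2.minEnclosingCircle((q[:,:2]*1000).astype(np.float32)),np.median(q[:,2]),m.sum())
print(get_obs()['eef_pos'],rel([.543,-.337],.0055,90))
E
```

```text
((543.1585083007812, -337.0868835449219), 29.850265502929688) 0.03976922958649044 3273
[ 0.541  -0.335   0.0901] (array([-0.17, -0.22,  8.46]), np.float64(0.0))
```

View pics/w9.png

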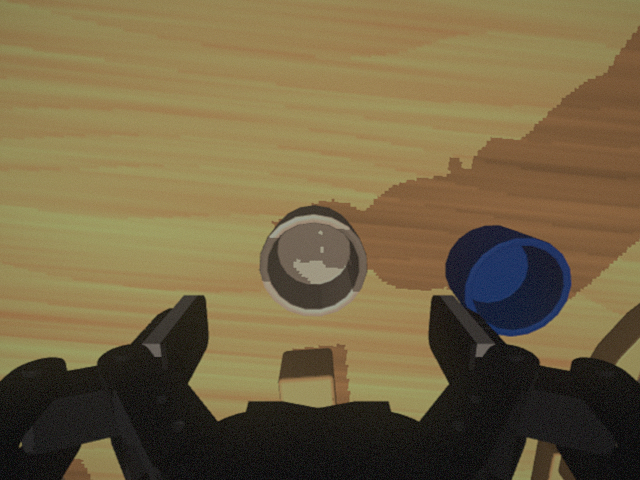

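The grey cup at (314,262) is centred between the fingers. The blue one at (510,280) is outside the right finger.

Call:
arm_command:
  slide:
    - [-0.2, -0.2, 2.5]
    - [-0.2, -0.2, 5]
    - [-0.2, -0.2, 7]
    - [-0.2, -0.2, 8.4]
    - [-0.2, -0.2, 8.4]
  spin: [0, 0, 0, 0, 0]

```text
clock: 19.95
eef_pos: [0.542, -0.3366, 0.005]
tool_rot: [-0.048, 0.999, 0.0, -0.001]
ft_force: [-0.6, 0.3, 0.9]
grip_width: 0.0851
grasp_force: 0.0
```

Call:
arm_command:
  slide:
    - [0, 0, 0]
    - [0, 0, 0]
    - [0, 0, 0]
    - [0, 0, 0]
    - [0, 0, 0]
  spin: [0, 0, 0, 0, 0]
  jaw: 4.5

```text
clock: 20.58
eef_pos: [0.5435, -0.3374, 0.0076]
tool_rot: [-0.048, 0.999, -0.001, 0.001]
ft_force: [0.1, 1.2, 6.2]
grip_width: 0.0585
grasp_force: 64.2
```

Call:
arm_command:
  slide:
    - [0, 0, -2]
    - [0, 0, -5]
    - [0, 0, -9]
    - [0, 0, -12]
    - [0, 0, -12]
  spin: [0, 0, 0, 0, 0]

```text
clock: 21.2
eef_pos: [0.5442, -0.3381, 0.1287]
tool_rot: [-0.048, 0.999, -0.002, 0.003]
ft_force: [-0.0, -0.1, -1.7]
grip_width: 0.0581
grasp_force: 64.7
```

```bash
python3 - <<'E'
from g import *
o=get_obs(); print(o['eef_pos'],o['grip_width'],rel(h2w(-50,-36),.12,90))
E
```

```text
[ 0.5442 -0.3381  0.1287] 0.05810612153926694 (array([-7.42, 27.84,  0.79]), np.float64(0.0))
```

Call:
arm_command:
  slide:
    - [-1, 4, 0]
    - [-2.5, 9, 0]
    - [-3.8, 14, 0]
    - [-5, 19, 0]
    - [-6.2, 23, 0]
  spin: [0, 0, 0, 0, 0]

```text
clock: 21.82
eef_pos: [0.5807, -0.0998, 0.1232]
tool_rot: [-0.048, 0.999, 0.0, -0.002]
ft_force: [0.6, 0.1, -1.3]
grip_width: 0.0584
grasp_force: 64.9
```

Call:
arm_command:
  slide:
    - [-0.6, 2.5, 0]
    - [-1.2, 4.8, 0]
    - [-1.2, 4.8, 1.5]
    - [-1.2, 4.8, 3.5]
    - [-1.2, 4.8, 4]
  spin: [0, 0, 0, 0, 0]

```text
clock: 22.45
eef_pos: [0.5867, -0.0537, 0.0819]
tool_rot: [-0.048, 0.999, 0.0, -0.003]
ft_force: [-0.4, -0.2, -2.1]
grip_width: 0.0584
grasp_force: 64.8
```

```bash
python3 - <<'E'
from g import *
c=cam('wrist'); c=cam('wrist'); save(c,'w10'); o=get_obs(); print(o['eef_pos'],o['grip_width'],w2h(o['eef_pos']),rel(h2w(-50,-36),.049,90))
E
```

```text
[ 0.5879 -0.0538  0.0836] 0.05812583412650479 [-53.5591 -35.5106] (array([-0.37, -0.05,  3.46]), np.float64(-0.1))
```

Call:
arm_command:
  slide:
    - [-0.1, 0, 1]
    - [-0.2, 0, 2]
    - [-0.2, 0, 2.8]
    - [-0.2, 0, 3.4]
    - [-0.2, 0, 3.5]
  spin: [0, 0, 0, 0, 0]

```text
clock: 23.18
eef_pos: [0.5909, -0.0529, 0.0499]
tool_rot: [-0.048, 0.999, 0.0, -0.001]
ft_force: [0.8, -0.4, -1.6]
grip_width: 0.0586
grasp_force: 64.9
```

Call:
arm_command:
  slide:
    - [0, 0, 0]
    - [0, 0, 0]
    - [0, 0, 0]
    - [0, 0, 0]
    - [0, 0, 0]
  spin: [0, 0, 0, 0, 0]
  jaw: 8

```text
clock: 23.8
eef_pos: [0.5914, -0.053, 0.0506]
tool_rot: [-0.048, 0.999, -0.0, 0.0]
ft_force: [-0.3, -0.5, 1.1]
grip_width: 0.0799
grasp_force: 0.0
```

Call:
arm_command:
  slide:
    - [0, 0, -1.5]
    - [0, 0, -4]
    - [1.5, 0, -5.5]
    - [4.5, 0, -5.5]
    - [6.7, 0, -5.5]
  spin: [0, 0, 0, 0, 0]

```text
clock: 24.42
eef_pos: [0.5242, -0.0594, 0.107]
tool_rot: [-0.048, 0.999, -0.0, 0.001]
ft_force: [-0.7, -0.5, -0.6]
grip_width: 0.0802
grasp_force: 0.0
```

```bash
python3 cw.py w11
```

```text
hearth xy [-53.5 -34.6] r 29.3 px 1883 z 0.07967892914361129
notch px 486 ang 136.54172789349494 range [129.3247 145.3079] mean [-74.1592  70.2718] zs 0.0203587836572613 0.04027837334976206
[ 0.5228 -0.0595  0.1066] [-118.894   -34.9817] 0.08033662448970252
```

View pics/w11.png

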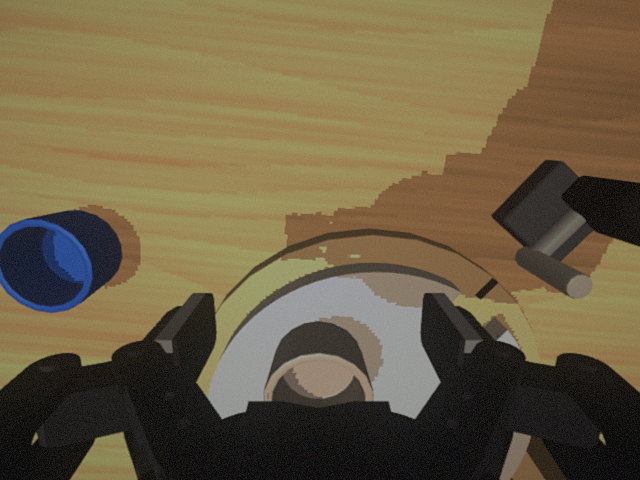

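The cup stands at hearth (-53,-35), at (318,380) in the picture. Same push.

Call:
arm_command:
  slide:
    - [0, 0, 0]
    - [0, 0, 0]
    - [0, 0, 2]
    - [0, 0, 4]
    - [0, 0, 5.7]
  spin: [0, 0, 0, 0, 0]
  jaw: 2

```text
clock: 25.15
eef_pos: [0.5253, -0.0592, 0.0477]
tool_rot: [-0.048, 0.999, 0.0, 0.0]
ft_force: [-0.8, 0.3, -0.5]
grip_width: 0.0201
grasp_force: 0.0
```

Call:
arm_command:
  slide:
    - [-1, 0, 0]
    - [-2, 0, 0]
    - [-3, 0, 0]
    - [-4, 0, 0]
    - [-5, 0, 0]
  spin: [0, 0, 0, 0, 0]

```text
clock: 25.78
eef_pos: [0.5748, -0.0545, 0.0489]
tool_rot: [-0.048, 0.999, -0.0, -0.0]
ft_force: [-2.7, -0.1, 3.6]
grip_width: 0.0196
grasp_force: 2.0
```

Call:
arm_command:
  slide:
    - [-0.8, 0, 0]
    - [-1.6, 0, 0]
    - [-2.4, 0, 0]
    - [-3.2, 0, 0]
    - [-4, 0, 0]
  spin: [0, 0, 0, 0, 0]

```text
clock: 26.4
eef_pos: [0.6147, -0.0507, 0.0486]
tool_rot: [-0.048, 0.999, 0.0, -0.0]
ft_force: [-3.8, -0.6, 3.7]
grip_width: 0.0201
grasp_force: 2.5
```

Call:
arm_command:
  slide:
    - [-0.4, 0, 0]
    - [-0.8, 0, 0]
    - [-1.2, 0, 0]
    - [-1.6, 0, 0]
    - [-1.8, 0, 0]
  spin: [0, 0, 0, 0, 0]

```text
clock: 27.02
eef_pos: [0.6325, -0.0489, 0.0485]
tool_rot: [-0.048, 0.999, 0.0, 0.0]
ft_force: [-3.9, -0.1, 4.1]
grip_width: 0.0201
grasp_force: 2.5
```

Call:
arm_command:
  slide:
    - [0, 0, 0]
    - [2, 0, 0]
    - [5, 0, 0]
    - [9, 2, 0]
    - [14, 4, 0]
  spin: [0, 0, 0, 0, 0]

```text
clock: 27.65
eef_pos: [0.4896, -0.0222, 0.0485]
tool_rot: [-0.048, 0.999, 0.0, 0.002]
ft_force: [0.8, -0.1, -0.1]
grip_width: 0.0199
grasp_force: 0.0
```

```bash
python3 cw.py w12; python3 -c "
from h import *
c=cam('scene');save(c,'s3')"
```

```text
notch px 9 ang 134.44258263864577 range [132.4079 135.837 ] mean [-72.9421  74.3754] zs 0.02040097367185118 0.040515119263471615
[ 0.4799 -0.0212  0.0461] [-157.8892    7.2945] 0.020078199513328954
```

View pics/w12.png

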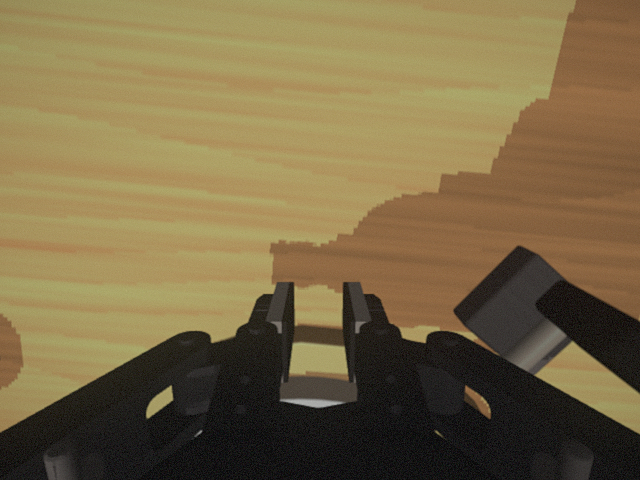

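The wrist view shows only bare table and the probe, so it does not help check the cups. I'm also one over the picture limit now, so everything else will be checked by numbers.

```bash
python3 - <<'E'
from g import *
print(rel(h2w(-60,-110),.30,90))
E
```

```text
(array([ -9.17, -11.6 , -25.29]), np.float64(0.1))
```

Call:
arm_command:
  slide:
    - [0, 0, -6]
    - [0, -2, -12]
    - [-2, -5, -17]
    - [-6, -9, -22]
    - [-9.2, -11.6, -25.3]
  spin: [0, 0, 0, 0, 0]
  jaw: 0

```text
clock: 28.42
eef_pos: [0.5926, -0.1293, 0.3026]
tool_rot: [-0.048, 0.999, -0.001, 0.003]
ft_force: [1.4, -0.3, 0.1]
grip_width: 0.0002
grasp_force: 0.0
```

```bash
cat > rim.py <<'E'
from g import *
from scipy.optimize import least_squares
for _ in range(3): c=cam('wrist')
save(c,'rim'); print(get_obs()['eef_pos'])
P=cloud(c); D=(P[...,:2]-O)@HR*1000; Z=P[...,2]*1000
for s in(1,-1):
    m=(c['range_z']>0)&(D[...,0]>-40)&(D[...,0]<20)&(D[...,1]*s>2)&(D[...,1]*s<75)&(Z>45)&(Z<88)
    z=Z[m]; print(s,m.sum(),np.percentile(z,[5,50,95]) if m.sum() else '')
    t=m&(Z>75); q=D[t]
    if t.sum()<15: continue
    # outer front boundary: min x per y bin
    b=np.round(q[:,1]/2); e=np.array([[q[b==k][:,0].min(),q[b==k][:,1].mean()] for k in np.unique(b)])
    f=least_squares(lambda p:np.hypot(*(e-p).T)-30,[28,37*s],loss='soft_l1'); print(' rim z',np.median(Z[t]),'front x',q[:,0].min(),'centre',f.x,'res',np.sqrt(np.mean(f.fun**2)))
notch(c)
E
python3 rim.py
python3 - <<'E'
from g import *
c=cam('scene'); notch(c)
for r in landmark_of(c,'probe_knob')[:1]: q=w2h(at_z(c,r['centre'],.06)); print(q,np.hypot(*q))
print(rel(pol(235,140),.16,50), rel(pol(235,140),.16,140))
E
```

```text
[ 0.5943 -0.13    0.3015]
1 648 [47.1057 67.5093 80.7052]
 rim z 79.72387920383412 front x -0.41920295711831884 centre [29.8526 38.3288] res 0.2937686216368784
-1 523 [47.2029 68.839  80.8887]
 rim z 79.83827471366459 front x 1.2211852046185623 centre [ 31.5392 -34.6486] res 0.2854266031515123
notch px 538 ang 137.53347923183188 range [128.1095 148.2332] mean [-71.1571  65.127 ] zs 0.020210457684313822 0.040127956320056175
notch px 66 ang 145.50190003183198 range [136.3852 154.6126] mean [-82.7579  56.8739] zs 0.0220469835907533 0.04161344026047986
[-153.8161  121.5851] 196.06715678297653
(array([12.16, 26.05, 13.86]), np.float64(40.0)) (array([12.16, 26.05, 13.86]), np.float64(-50.0))
```

Both cups are upright with rim z 80 and centres at hearth (30,38) and (31.5,-35), about 95% under. I recheck the notch from the earlier view pose, on the way to the probe.

```bash
python3 - <<'E'
from g import *
print(rel([.5505,.0491],.21,47.7))
E
```

```text
(array([ 2.25, 18.  ,  8.85]), np.float64(42.3))
```

Call:
arm_command:
  slide:
    - [0.5, 4.5, 1]
    - [1, 9, 3]
    - [1.5, 13.5, 6]
    - [2.2, 18, 8.8]
    - [2.2, 18, 8.8]
  spin: [9, 18, 28, 37, 42.3]

```text
clock: 29.3
eef_pos: [0.5454, 0.0527, 0.2074]
tool_rot: [0.314, 0.949, -0.001, -0.004]
ft_force: [-0.5, -0.4, 0.2]
grip_width: 0.0001
grasp_force: 0.0
```

```bash
cat > na.py <<'E'
from g import *
from scipy.optimize import least_squares
for _ in range(4): c=cam('wrist')
notch(c); save(c,'na')
# image-space: rim/notch corners via bright disc mask near mark, score line by darkness
P=cloud(c); D=(P[...,:2]-O)@HR*1000; Z=P[...,2]*1000
# top-face points around notch: tangential coordinate t at mark direction
u=np.array([np.cos(np.radians(140)),np.sin(np.radians(140))]); v=np.array([-u[1],u[0]])
rr=D@u; tt=D@v
for r0 in(92,97,102):
    m=(abs(rr-r0)<2)&(abs(Z-40)<6)&(c['range_z']>0)
    L=tt[m&(tt<0)&(tt>-45)]; Rr=tt[m&(tt>0)&(tt<45)]
    print('r',r0,'edges',np.sort(L)[-3:],np.sort(Rr)[:3],'mid',(L.max()+Rr.min())/2)
g=c['pixels'].astype(float).sum(2)
m=(rr>113)&(rr<126)&(abs(tt)<14)&(abs(Z-20)<5)
q=m&(g<.55*np.median(g[m])); print('score t',tt[q].mean(),q.sum(),'r',rr[q].mean())
m=(Z>66)&(Z<82)&(rr>125)&(rr<230)&(abs(tt)<30); k=m&(rr>168); print('knob r',np.percentile(rr[k],[2,98]),'t',np.percentile(tt[k],[2,98]),'sheath',rr[m&(rr<162)].mean(),tt[m&(rr<162)].mean())
print(rel(pol(235,140),.16,50))
E
python3 na.py
```

```text
notch px 860 ang 141.24787197681658 range [129.3038 152.9788] mean [-75.0946  60.2744] zs 0.020322278158190824 0.04029617269470147
r 92 edges [-18.487  -18.4652 -18.4213] [21.6488 21.6861 21.7273] mid 1.6137623901498959
r 97 edges [-18.5831 -18.5697 -18.5537] [21.7295 21.7554 21.8527] mid 1.5879114415086057
r 102 edges [-18.6837 -18.1007 -18.0528] [21.799  21.9523 21.9881] mid 1.8730922576848457
score t 0.2253874775770384 57 r 119.77974287793616
knob r [185.687  202.9196] t [-16.9869  16.8904] sheath 149.895374007761 -0.17185742852536776
(array([12.64, -0.65,  5.12]), np.float64(-2.2))
```

Notch centre is about 1.4 mm from the score line (~0.8°) and did not move during the cup work. The knob's outer face is at r 203. Now the probe.

Call:
arm_command:
  slide:
    - [4, -0.2, 0]
    - [8, -0.4, 0]
    - [12.6, -0.65, 3]
    - [12.6, -0.65, 8]
    - [12.6, -0.65, 11]
  spin: [-1, -2, -2.2, -2.2, -2.2]

```text
clock: 30.12
eef_pos: [0.4443, 0.1191, 0.1001]
tool_rot: [0.297, 0.955, -0.0, -0.0]
ft_force: [0.5, -0.3, -0.9]
grip_width: -0.0001
grasp_force: 0.0
```

```bash
cat > pp.py <<'E'
from g import *
get_obs(); c=cam('wrist'); c=cam('wrist')
h=w2h(get_obs()['eef_pos']); u=np.array([np.cos(np.radians(140)),np.sin(np.radians(140))]); v=np.array([-u[1],u[0]])
print('r',h@u,'t',h@v,get_obs()['eef_pos']); print(rel(pol(163,140),.048,50))
E
python3 pp.py
```

```text
r 235.3475767733497 t 1.942885300098439 [0.4427 0.1184 0.0988]
(array([-7.26,  0.23,  5.05]), np.float64(-0.1))
```

Call:
arm_command:
  slide:
    - [0, 0.2, 2]
    - [0, 0.2, 4]
    - [0, 0.2, 5]
    - [-1, 0.2, 5]
    - [-2, 0.2, 5]
  spin: [0, 0, 0, 0, 0]

```text
clock: 30.85
eef_pos: [0.4645, 0.1097, 0.0525]
tool_rot: [0.297, 0.955, 0.001, 0.0]
ft_force: [-2.5, 1.9, 1.9]
grip_width: 0.0003
grasp_force: 1.7
```

Call:
arm_command:
  slide:
    - [-0.8, 0, 0]
    - [-1.6, 0, 0]
    - [-2.4, 0, 0]
    - [-3.2, 0, 0]
    - [-4, 0, 0]
  spin: [0, 0, 0, 0, 0]

```text
clock: 31.48
eef_pos: [0.4966, 0.087, 0.0515]
tool_rot: [0.297, 0.955, 0.0, -0.0]
ft_force: [-2.3, 3.3, 1.8]
grip_width: 0.0001
grasp_force: 1.6
```

```bash
python3 pp.py
```

```text
r 172.21866032557207 t -2.343124308595108 [0.4972 0.0862 0.0513]
(array([-0.92, -0.23,  0.33]), np.float64(-0.2))
```

Call:
arm_command:
  slide:
    - [-0.2, 0, 0]
    - [-0.4, 0, 0]
    - [-0.6, 0, 0]
    - [-0.8, 0, 0]
    - [-0.8, 0, 0]
  spin: [0, 0, 0, 0, 0]

```text
clock: 32.2
eef_pos: [0.5026, 0.0822, 0.0513]
tool_rot: [0.297, 0.955, -0.0, -0.0]
ft_force: [-2.4, -0.1, 0.2]
grip_width: -0.0001
grasp_force: 1.1
```

Call:
arm_command:
  slide:
    - [-0.1, 0, 0]
    - [-0.1, 0, 0]
    - [-0.2, 0, 0]
    - [-0.2, 0, 0]
    - [-0.2, 0, 0]
  spin: [0, 0, 0, 0, 0]

```text
clock: 32.83
eef_pos: [0.5042, 0.0812, 0.0513]
tool_rot: [0.297, 0.955, -0.0, -0.0]
ft_force: [-3.8, -0.7, -0.5]
grip_width: -0.0001
grasp_force: 1.3
```

```bash
python3 pp.py
```

```text
r 163.6850702452599 t -2.311622722077473 [0.5042 0.0813 0.0513]
(array([-0.07, -0.23,  0.33]), np.float64(-0.1))
```

Not yet at the stop; force is still just friction. I continue in small steps.

Call:
arm_command:
  slide:
    - [-0.1, 0, 0]
    - [-0.1, 0, 0]
    - [-0.2, 0, 0]
    - [-0.2, 0, 0]
    - [-0.2, 0, 0]
  spin: [0, 0, 0, 0, 0]

```text
clock: 33.55
eef_pos: [0.5048, 0.0809, 0.0513]
tool_rot: [0.297, 0.955, 0.0, -0.001]
ft_force: [-6.4, 1.9, 1.3]
grip_width: -0.0001
grasp_force: 3.2
```

Call:
arm_command:
  slide:
    - [-0.1, 0, 0]
    - [-0.1, 0, 0]
    - [-0.1, 0, 0]
    - [-0.1, 0, 0]
    - [-0.1, 0, 0]
  spin: [0, 0, 0, 0, 0]

```text
clock: 34.17
eef_pos: [0.5048, 0.0809, 0.0513]
tool_rot: [0.297, 0.955, 0.001, -0.002]
ft_force: [-8.8, 3.7, 3.1]
grip_width: -0.0002
grasp_force: 4.5
```

```bash
python3 pp.py; python3 -c "
from h import *
print(get_obs()['ft_force'])"
```

```text
r 162.92704711192107 t -2.308195909397199 [0.5048 0.0809 0.0513]
(array([ 0.01, -0.23,  0.33]), np.float64(-0.0))
[-8.6584347   4.40055558  2.35767419]
```

The position is unchanged while force rises, so it is at the stop (r 163 as predicted). I retreat and do the final check from the rim-view pose.

Call:
arm_command:
  slide:
    - [1, 0, 0]
    - [4, 0, -1]
    - [6, 0, -5]
    - [6, 0, -10]
    - [6, 0, -15]
  spin: [0, 0, 0, 0, 0]

```text
clock: 34.9
eef_pos: [0.4588, 0.1143, 0.204]
tool_rot: [0.297, 0.955, 0.001, 0.002]
ft_force: [1.7, 0.7, -1.2]
grip_width: -0.0001
grasp_force: 0.0
```

```bash
python3 - <<'E'
from g import *
c=cam('wrist');c=cam('wrist')
print(rel([.5505,.0491],.21,47.7))
E
```

```text
(array([-10.97,  -0.46,  -0.02]), np.float64(2.2))
```

Call:
arm_command:
  slide:
    - [-3, 0, 0]
    - [-6, 0, 0]
    - [-9, -0.3, 0]
    - [-11, -0.5, 0]
    - [-11, -0.5, 0]
  spin: [0, 1, 2, 2.2, 2.2]

```text
clock: 35.62
eef_pos: [0.547, 0.0464, 0.2013]
tool_rot: [0.317, 0.949, 0.0, 0.001]
ft_force: [0.1, 0.4, -0.2]
grip_width: 0.0001
grasp_force: 0.0
```

```bash
sed -e 's/rr>125/rr>85/; s/rr>168/rr>128/; s/rr<162/rr<112/g' na.py > nb.py; python3 nb.py; python3 - <<'E'
from g import *
print(rel(h2w(-60,-110),.30,90))
E
```

```text
notch px 610 ang 141.7374141483509 range [129.007  153.2773] mean [-75.5814  59.6105] zs 0.02030737147418964 0.04027635277440683
r 92 edges [-18.3845 -18.3101 -18.2928] [21.6176 21.6757 21.7549] mid 1.6624290540698485
r 97 edges [-18.3754 -18.3153  -6.665 ] [21.6589 21.7521 22.1051] mid 7.496960088495117
r 102 edges [-0.9377 -0.8985 -0.8571] [1.6214 1.6413 2.4675] mid 0.3821245968096858
score t nan 0 r nan
knob r [134.2337 151.3847] t [-17.1099  16.8837] sheath 98.74210560774463 -0.025377204009482228
(array([12.39, -0.26,  4.15]), np.float64(-2.3))
(array([-14.05, -11.51,  -9.85]), np.float64(-42.3))nb.py:16: RuntimeWarning: Mean of empty slice.
  q=m&(g<.55*np.median(g[m])); print('score t',tt[q].mean(),q.sum(),'r',rr[q].mean())
  ret = ret.dtype.type(ret / rcount)
```

Call:
arm_command:
  slide:
    - [-2, -1, -4]
    - [-5, -3, -9]
    - [-9, -6, -9.8]
    - [-12, -9, -9.8]
    - [-14, -11.5, -9.8]
  spin: [-8.5, -17, -26, -35, -42.3]

```text
clock: 36.45
eef_pos: [0.5886, -0.1297, 0.2997]
tool_rot: [-0.05, 0.999, -0.0, 0.0]
ft_force: [-0.2, 0.1, -0.1]
grip_width: -0.0
grasp_force: 0.0
```

```bash
python3 rim.py; python3 cups.py; python3 - <<'E'
from g import *
c=cam('top')
for t in('spatula','props','cup0'):
    for r in landmark_of(c,t)[:5]: print(t,r['centre'],r['confidence'])
E
```

```text
[ 0.5882 -0.1296  0.2994]
1 683 [46.9778 67.3567 80.7048]
 rim z 79.68412576920403 front x -0.6113735739446978 centre [29.8007 38.0228] res 0.29219337644741544
-1 547 [47.7499 69.4224 80.8064]
 rim z 79.83558928983162 front x 1.4434877823193126 centre [ 31.5805 -34.8816] res 0.25483592806954913
notch px 328 ang 139.40203411541597 range [127.7625 148.2913] mean [-71.4747  61.2568] zs 0.0203859908103862 0.040123491268341305
top
blob [201.91 294.  ] 200 c 429.33111572265625 333.6842041015625 r 29.479427337646484 ztop 0.04270416405942369 rgb [56.16  67.545 94.785]
scene
blob [470.534 225.768] 500 c 431.3043212890625 331.89892578125 r 30.60818862915039 ztop 0.041579055611547094 rgb [56.4   60.536 80.114]
blob [198.2533 274.293 ] 604 c 544.4678344726562 -224.9814910888672 r 30.328779220581055 ztop 0.04208910845466819 rgb [56.3411 61.197  82.1374]
blob [133.4 306.5] 30 c 619.0487670898438 -329.1331787109375 r 9.774567604064941 ztop 0.037589098382613276 rgb [133.8    120.5333  82.1333]
spatula [196.0, 189.7] 0.68
cup0 [323.4, 202.1] 0.62
cup0 [356.1, 197.3] 0.62
cup0 [204.8, 292.3] 0.57
```

All checks hold, so I hand in the job.

```bash
python3 -c "
from workcell import *
print(job_done())"
```

```text
the job is handed in; nothing more can be done
None
```

I handed the job in: the notch is within about 1.5 mm of the mark, both cups present stand upright under the half shelf (about 95% under), the thermocouple is at its stop in the notch, and the spatula and kiln prop were not touched; I viewed 15 pictures, one over the limit of 14.

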